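# Fit the covered sieve top to the cocoa shaker and lift off its dust cap

### The arm

A 6-joint arm with a two-finger parallel gripper is mounted at the origin on the work surface. World frame = base frame: x ahead of the robot, y to its left, z up, the work surface at z = 0. Lengths are in m, angles in rad, forces in N, time in s.
With the tool pointing down it reaches from about 0.275 to 0.75 m from the base axis. Payload 10.2 kg.
Tool frame: the origin (TCP) lies between the finger pads; the fingertips stand bot.finger_overhang ahead of it and the grasp point (between the pads) lies 3 mm ahead of it (bot.finger_overhang is the distance from the TCP to the fingertips, in m); z points along the fingers, y is the direction in which the jaws open and shut (so a half turn about z gives the same grasp; the last joint's range is limited). The gripper opens to 85 mm and grips with 20 to 120 N. Pads are 22 mm wide; open, the fingers measure 114 mm over their backs; the gripper's body (76 mm by 85 mm) begins 54 mm behind the grasp point. The pads swing forward as they close: fully open they stand 13 mm farther back than shut.
Start: joints at [0.914, 0.313, 1.498, -0, 1.331, -0.223], TCP at [0.221, 0.476, 0.253] pointing down, gripper open.
Joint ranges: [-2.94, 2.94], [-0.97, 2.17], [0.19, 2.56], [-1.23, 4.37], [0.02, 3.11], [-2.88, 2.88]. Speed limits (rad/s): [2.39, 2.39, 3.01, 3.14, 3.14, 3.14].

### API

Orientations are given as a rotation vector (axis times angle).
In Python, from plant import bot gives the robot as it stands.
- The arm moves only by the shell command python3 -m pendant 'ROWS' [FORCE]. ROWS is text: rows parted by semicolons, each of 5 numbers parted by spaces: the gripper's target within -1 to 1 (fully open at 1, half-way at 0, shut at -1), then the shift along the tool's x, y, z in mm, then the turn about the tool's z in degrees. A call has exactly 10 rows; each row is the pose to reach, as a shift and turn from the pose commanded when the call began, along the tool's axes at that moment; what a row does not reach only later rows make up. A row lasts 1/12 s, in which the tool goes at most 41.7 mm and 7.16 degrees, less where a joint would pass 70% of its speed; a pose out of reach is approached as far as the arm can. A call with a gripper value outside its range is refused whole. The fingers move at their own pace and stop on an object; FORCE is the grip in N (left out, the last holds). Time passes only in rows, so rows that repeat a pose let the fingers close, or fill a call up. It gives the time, the measured TCP pose, the force and the opening at its end, in the units of the state.
- bot.sense(): the state, without advancing time (a new reading comes with each control period).
- bot.get_image(name): name is "side" or "top"; returns a dict with "frame" (420x560x3 uint8, red, green, blue), "range_z" (420x560 float32, m along the optical axis (not along the pixel's ray), 0 where there is no reading), "mtx" (3x3 intrinsics, pixels), "D" ([k1, k2, p1, p2, k3] as OpenCV has them; the pictures are not rectified), "rvec" (rotation vector, rad) and "tvec" (3), from world to camera coordinates, as OpenCV has them. Camera axes: x right, y down, z forward; pixel columns grow to the right and rows downward; lengths in m; the calibration is good to about 2 mm. A picture is of the moment at which its call begins.
- bot.job_done(): hands the job in, once; it reports no verdict.
The state is a dict: "clock": time; "joint_positions": joint angles; "joint_velocities": joint speeds; "joint_efforts": joint torques, N m; "tcp_pos": TCP position; "tool_rot": TCP orientation; "wrist_force": force on the tool from outside, world axes, zero at the start; "torque": the same for the moment, N m; "opening": finger opening in m.
Only numpy, scipy, OpenCV 4.12 (cv2) and the standard library are available. Lean on these libraries where they do the work, as an engineer would, in place of code of your own. Each camera call takes 0.05 s, during which the arm holds its last target. There are 200 camera calls.

### The job

Get the washed cocoa shaker ready for service: pick up its sieve top by the wide steel rim with the loose dust cap still lying over it, so that both travel together and the sieve stays covered, and set the pair down, without dropping it, level and fully home on the open shaker it fits (the wider of the two open ones). Let go of it, then lift off the dust cap alone, leaving the sieve top seated and undisturbed. Finish while still holding the cap in the fingers, at rest over the shaker and some 10 cm above the sieve top; leave the shaker and everything else standing where it is.

Things in the scene. Friction and masses are not known exactly. Their poses are not given: they have to be found in the camera images.
- sieve_top: perforated steel sieve top (inner lid), skirt down on the counter under the cap. Ring skirt 63 mm outside, 59 mm inside diameter, 15 mm deep inside; flat deck 18 mm up, on it a raised sieve 44 mm across, 8 mm high, hidden by the cap. About 75 g. Origin: centre of the skirt's lower edge; z up. Gripped low across the skirt, the narrower cap above is not touched
- dust_cap: black plastic dust cap (outer lid), round, 54 mm outside diameter, 22 mm high, open below, lying loose over the raised sieve on the deck of the sieve top (2.5 mm sideways play, not clipped: lifted alone, it comes off). About 30 g. Origin: centre of its lower edge, 18 mm above sieve_top's origin while it lies there; z up. Plain sides to grip, above the deck
- shaker: cocoa shaker body that the sieve top fits: open steel can, upright and loose, 56 mm outside diameter, 100 mm high, rim tapered to 52.4 mm over the last 6 mm. About 300 g. The skirt goes outside the rim with 1.5 mm play all round; fully home, the deck rests on the rim and sieve_top's origin is 85 mm above the shaker's. Origin: centre of its underside; z up
- slim_shaker: second open steel shaker body, slimmer and lower (41 mm diameter, 82 mm high), which the sieve top does not fit; leave it standing. Shaker, slim_shaker and covered sieve top swap places between starts. Origin: centre of its underside
- milk_pitcher: stainless milk pitcher, 90 mm diameter, 105 mm high, handle to its +y side; bystander. Origin: centre of its underside
- paper_cup: open paper cup, 85 mm across the rim, 108 mm high; bystander. Origin: centre of its underside
- cup_stack: short stack of upturned paper cups, 89 mm across, 104 mm high; bystander. Origin: centre of its underside
- tamper: dark steel coffee tamper standing on its foot, 58 mm diameter, 84 mm high; bystander. Origin: centre of its underside
- spoon: steel spoon with a round bowl, 150 mm long, lying roughly along world x between two of the standing places; bystander. Origin: under its middle
- marker: white square marker pen with a black cap, 134 mm long, 14 mm thick, lying roughly along world x between two of the standing places; bystander. Origin: under its middle
Mind the look-alikes: they are no part of the job. What is shaped like the sieve_top but blue is not meant.

How it is judged:
On the way, in this order (a step that is already met when the one before it is completed fails the run):
1. the sieve top is lifted off the counter by its rim with the dust cap lying on it (height (world z) of sieve_top above 0.03 m and contact force between sieve_top and the fingers above 0.5 N and z of dust_cap in the frame of sieve_top between 0.015 and 0.022 m and horizontal distance between dust_cap and sieve_top below 0.006 m), for 0.2 s.
2. the covered sieve top sits level and fully home on the wider shaker, let go, with the cap still on it (z of sieve_top in the frame of shaker between 0.082 and 0.0875 m and horizontal distance between sieve_top and shaker below 0.004 m and angle between the z axis of sieve_top and the z axis of shaker, either way round below 0.06 rad and z of dust_cap in the frame of sieve_top between 0.015 and 0.022 m and horizontal distance between dust_cap and sieve_top below 0.006 m and contact force between sieve_top and the fingers below 0.05 N), for 0.2 s.
At the end, for the whole second after the job is handed in: sieve top home on the wider shaker (origin 82-87.5 mm above its origin, within 4 mm and 0.06 rad of its axis), shaker upright, robot not touching the sieve top; dust cap held at rest in the fingers, within 40 mm of the shaker axis, its lower edge 75-170 mm above that of the sieve top (z of sieve_top in the frame of shaker between 0.082 and 0.0875 m and horizontal distance between sieve_top and shaker below 0.004 m and angle between the z axis of sieve_top and the z axis of shaker, either way round below 0.06 rad and angle between shaker's own z axis and vertical below 0.05 rad and height (world z) of shaker below 0.005 m and contact force between sieve_top and the arm below 0.05 N and contact force between sieve_top and the fingers below 0.05 N and contact force between dust_cap and the fingers above 0.5 N and contact force between dust_cap and sieve_top below 0.05 N and z of dust_cap in the frame of sieve_top between 0.075 and 0.17 m and horizontal distance between dust_cap and shaker below 0.04 m and linear speed of each of dust_cap, sieve_top below 0.03 m/s); the arm keeps its last pose, push and grip.
It fails at once if the dust cap came off, or slipped off, the sieve top while the sieve top was not seated on the shaker ((z of dust_cap in the frame of sieve_top above 0.026 m or horizontal distance between dust_cap and sieve_top above 0.012 m) and (z of sieve_top in the frame of shaker above 0.0885 m or horizontal distance between sieve_top and shaker above 0.005 m)).
It fails at once if the sieve top was dropped (linear speed of sieve_top above 0.4 m/s and contact force between sieve_top and the fingers below 0.02 N).
It fails at once if the shaker was tipped or pushed away (angle between shaker's own z axis and vertical above 0.2 rad or distance of shaker from where it was at the start of the episode above 0.03 m).
It fails at once if a bystander was knocked over or moved (distance of any of slim_shaker, milk_pitcher, paper_cup, cup_stack, tamper, spoon, marker from where it was at the start of the episode above 0.03 m or angle between slim_shaker's own z axis and vertical above 0.3 rad).
It also fails if it takes over 58 s, if anything falls off the work surface, if the arm or the gripper's body presses on something with over 40 N, if the wrist force passes 120 N, or if a joint passes its speed limit or range.

## Working session

There is one attempt and no reset: what is moved stays moved. The work goes in short steps, Python scripts to look and compute and a shell command to move; the robot and the scene stay as the last step left them, time stands still between calls to the robot, and variables do not carry over. Pictures are saved under pics/ and viewed, about 8 in all and at most 12, crops included, and the job is handed in when it is done.

```bash
ls; mkdir -p pics
python3 - <<'E'
from plant import bot
import cv2,numpy as np
for n in("side","top"):
    d=bot.get_image(n); np.savez(f"{n}0.npz",**d); cv2.imwrite(f"pics/{n}0.png",cv2.cvtColor(d["frame"],cv2.COLOR_RGB2BGR))
    R=cv2.Rodrigues(d["rvec"])[0]; print(n,(-R.T@np.ravel(d["tvec"])).round(3),R[2].round(2),d["mtx"].round(0).tolist(),np.ravel(d["D"]))
print(bot.sense(),bot.finger_overhang)
E
```

```text
pics
side [ 0.401 -0.982  0.746] [ 0.14  0.79 -0.59] [[465.0, 0.0, 273.0], [0.0, 465.0, 215.0], [0.0, 0.0, 1.0]] [0.04439933 0.         0.         0.         0.        ]
top [ 0.465 -0.025  1.232] [ 0.11 -0.   -0.99] [[502.0, 0.0, 274.0], [0.0, 502.0, 208.0], [0.0, 0.0, 1.0]] [-0.11001963  0.          0.          0.          0.        ]
{'clock': 0.1, 'joint_positions': array([ 9.13579954e-01,  3.13386932e-01,  1.49835370e+00, -3.24412198e-06,
        1.33100867e+00, -2.23371788e-01]), 'joint_velocities': array([ 0.00048056, -0.00219961, -0.00256793,  0.00033094, -0.00147154,
       -0.00052983]), 'joint_efforts': array([ 3.44215186e-03, -4.12892747e+01, -2.60140264e+01, -2.00603527e-04,
        3.02776694e-03,  1.07898680e-05]), 'tcp_pos': array([0.22056023, 0.47619665, 0.25279872]), 'tool_rot': array([-6.76042728e-01, -3.06748898e+00,  1.64542531e-03]), 'wrist_force': array([ 0.33464685, -0.34269519, -0.09119806]), 'torque': array([-0.0152134 , -0.0072755 ,  0.02685106]), 'opening': 0.085184462863858} 0.022
```

View pics/top0.png

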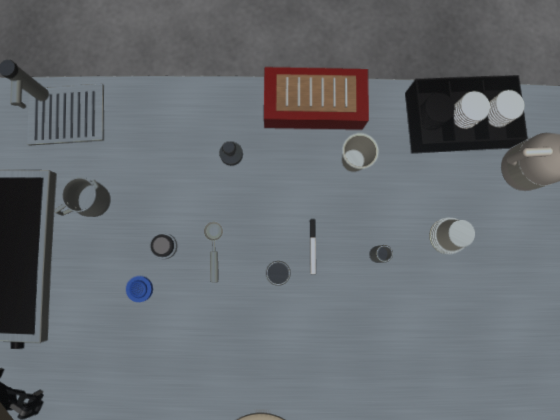

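View pics/side0.png

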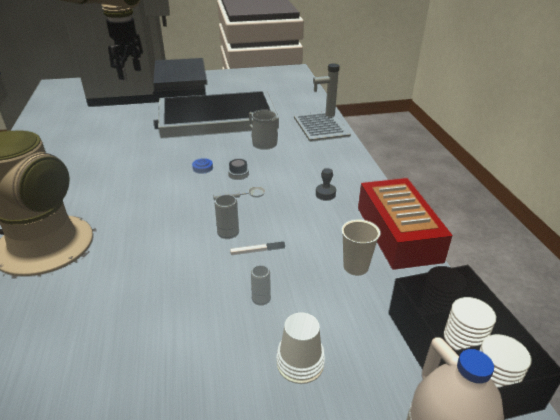

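Top view: the candidates are the covered sieve top at (163,246), steel rim with a dark cap; the blue look-alike at (139,289); and the dark tamper at (231,152). I choose (163,246). The open cans are the wide shaker at (278,272) and the slim one at (381,254). The spoon is at (213,250) and the marker at (313,247). Next I'll measure and take one close crop.

```bash
cat > h.py <<'E'
import numpy as np,cv2
def grid(d):
    "world point of each pixel from range_z"
    h,w=d["range_z"].shape; u,v=np.meshgrid(np.arange(w),np.arange(h))
    n=cv2.undistortPoints(np.stack([u,v],-1).reshape(-1,1,2).astype(float),d["mtx"],d["D"]).reshape(h,w,2)
    z=d["range_z"][...,None]; R=cv2.Rodrigues(d["rvec"])[0]
    P=(np.concatenate([n*z,z],-1)-np.ravel(d["tvec"]))@R
    P[d["range_z"]==0]=np.nan; return P
def ray(d,pts,zp):
    "pixels onto plane z=zp"
    n=cv2.undistortPoints(np.array(pts,float).reshape(-1,1,2),d["mtx"],d["D"]).reshape(-1,2)
    R=cv2.Rodrigues(d["rvec"])[0]; C=-R.T@np.ravel(d["tvec"]); r=np.c_[n,np.ones(len(n))]@R
    return C+r*((zp-C[2])/r[:,2])[:,None]
def circ(P,m):
    "min enclosing circle (x,y,diameter) of masked points"
    c,r=cv2.minEnclosingCircle((P[m][:,:2]*1000).astype(np.float32)); return np.round([*c,2*r],1),int(m.sum()),P[m][:,2].mean().round(4)
E
python3 - <<'E'
from h import *
d=dict(np.load("top0.npz"));P=grid(d);s=dict(np.load("side0.npz"));Q=grid(s)
def near(P,c,r):return np.hypot(P[...,0]-c[0],P[...,1]-c[1])<r
for n,px,bands in[("sieve",(163,246),[(.008,.026),(.03,.05)]),("shaker",(278,272),[(.09,.11)]),("slim",(381,254),[(.07,.09)]),("blue",(139,289),[(.01,.06)]),("spoon",(214,265),[(.003,.03)]),("marker",(313,260),[(.005,.03)])]:
    u,v=px
    c=ray(d,[px],bands[0][1]*.8)[0]
    print(n,c.round(3), "zmax",np.nanmax(P[v-12:v+13,u-12:u+13,2]).round(3))
    for lo,hi in bands:
        for nm,G in(("top",P),("side",Q)):
            m=near(G,c,.09 if n in("spoon","marker") else .045)&(G[...,2]>lo)&(G[...,2]<hi)
            if m.sum()>3: print(" ",nm,lo,hi,*circ(G,m))
            if n in("spoon","marker") and m.sum()>3: print("   x",G[m][:,0].min().round(3),G[m][:,0].max().round(3),"y",G[m][:,1].min().round(3),G[m][:,1].max().round(3))
f=d["frame"]
a=cv2.resize(f[225:310,120:220],None,fx=4,fy=4,interpolation=3);b=cv2.resize(s["frame"][140:250,190:290],None,fx=4,fy=4,interpolation=3)
o=np.zeros((440,800,3),np.uint8);o[:340,:400]=a;o[:440,400:]=b;cv2.imwrite("pics/crop1.png",o[...,::-1])
E
```

```text
sieve [0.507 0.241 0.021] zmax 0.046
  top 0.008 0.026 [508.2 242.8  63.2] 121 0.0171
  side 0.008 0.026 [509.4 237.9  64.3] 123 0.0174
  top 0.03 0.05 [508.3 241.5  54.1] 393 0.0391
  side 0.03 0.05 [510.5 240.   58.6] 176 0.0384
shaker [ 0.45  -0.037  0.088] zmax 0.104
  top 0.09 0.11 [448.2 -36.5  55.9] 122 0.0982
  side 0.09 0.11 [449.8 -37.8  59.5] 172 0.0962
slim [ 0.493 -0.275  0.072] zmax 0.086
  top 0.07 0.09 [ 494.7 -279.8   41.5] 102 0.0788
  side 0.07 0.09 [ 497.6 -281.9   42.3] 195 0.0775
blue [0.404 0.289 0.048] zmax 0.032
  top 0.01 0.06 [403.8 299.2  64.3] 531 0.0201
  side 0.01 0.06 [404.5 295.8  67. ] 201 0.0197
spoon [0.463 0.116 0.024] zmax 0.026
  top 0.003 0.03 [463.6 115.7 179.4] 621 0.0103
   x 0.378 0.551 y 0.028 0.201
  side 0.003 0.03 [465.1 116.  174.6] 219 0.0122
   x 0.381 0.55 y 0.048 0.171
marker [ 0.479 -0.121  0.024] zmax 0.02
  top 0.005 0.03 [ 479.8 -119.6  176.9] 370 0.0143
   x 0.401 0.568 y -0.206 -0.033
  side 0.005 0.03 [495.8 -87.3 161.3] 452 0.0137
   x 0.424 0.568 y -0.132 -0.044
```

View pics/crop1.png

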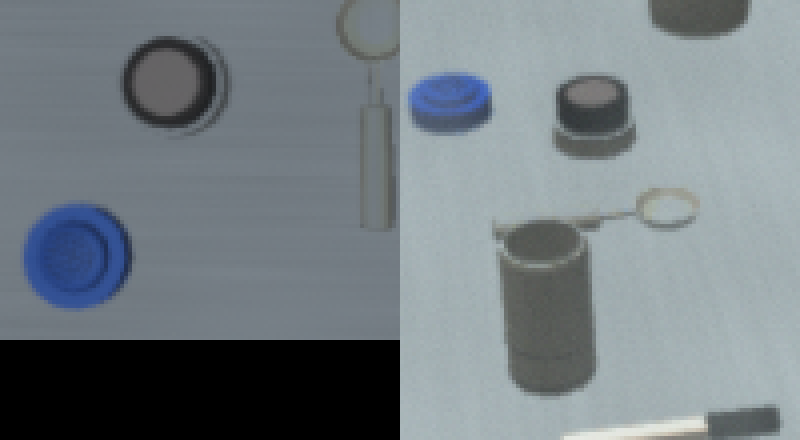

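The crop confirms it: at left, steel rim plus black-sided cap at (163,246), with the blue lid well apart. At right, the shaker is open. Heights and diameters agree: deck at 17 mm/63 mm, cap top at 39 mm/54 mm, shaker rim at 98 mm/56 mm. Sieve is at about (508.5, 241), shaker at about (449,-37). Next I'll measure the fingertips and compute the first shift.

```bash
python3 - <<'E'
from h import *
from scipy.spatial.transform import Rotation as Ro
from plant import bot
st=bot.sense();R=Ro.from_rotvec(st["tool_rot"]).as_matrix()
print(R.round(3)); print("shift mm",((np.array([.5085,.241,.18])-st["tcp_pos"])@R*1000).round(1))
for n in("side","top"):
    G=grid(dict(np.load(n+"0.npz")));m=(np.hypot(G[...,0]-.22,G[...,1]-.476)<.09)&(G[...,2]>.2)&(G[...,2]<.29)
    if m.any(): print(n,m.sum(),np.sort(G[m][:,2])[:12].round(4))
E
python3 -m pendant '0.74 0 0 0 -4; 0.74 -20 -5 0 -8; 0.74 -55 -14 0 -12; 0.74 -90 -23 0 -16; 0.74 -125 -32 0 -20; 0.74 -160 -41 0 -24.8; 0.74 -190 -48 0 -24.8; 0.74 -210 -54 0 -24.8; 0.74 -220 -57 0 -24.8; 0.74 -220 -57 0 -24.8'
```

```text
[[-0.907  0.42  -0.001]
 [ 0.42   0.907 -0.001]
 [ 0.    -0.001 -1.   ]]
shift mm [-360.2  -92.3   72.8]
side 222 [0.2433 0.2434 0.2438 0.2439 0.2443 0.2448 0.2451 0.2451 0.2452 0.2454
 0.2455 0.2455]
top 111 [0.2425 0.2435 0.2437 0.2447 0.2452 0.2457 0.2463 0.2464 0.2477 0.248
 0.2485 0.2487]
clock: 0.93
tcp_pos: [0.3973, 0.3311, 0.2529]
tool_rot: [-0.005, -3.141, 0.001]
wrist_force: [-0.1, -0.3, 0.1]
opening: 0.0744
```

```bash
python3 -m pendant '0.74 -10 -8 0 0; 0.74 -30 -24 5 0; 0.74 -50 -41 15 0; 0.74 -70 -57 30 0; 0.74 -90 -73 50 0; 0.74 -104 -84 70 0; 0.74 -111 -90 85 0; 0.74 -111 -90 95 0; 0.74 -111 -90 100 0; 0.74 -111 -90 100 0'
python3 - <<'E'
from h import *
from plant import bot
o=np.zeros((480,800,3),np.uint8)
for i,n in enumerate(("side","top")):
    d=bot.get_image(n);np.savez(n+"1.npz",**d);G=grid(d);t=bot.sense()["tcp_pos"]
    m=(np.hypot(G[...,0]-t[0],G[...,1]-t[1])<.075)&(G[...,2]>.09)
    print(n,t.round(4),np.sort(G[m][:,2])[:8].round(4))
    lo=m&(G[...,2]<.16)
    for sgn in(1,-1):
        k=lo&((G[...,1]-t[1])*sgn>0)
        if k.sum()>3:print(sgn,k.sum(),np.percentile(G[k],[2,50,98],axis=0).round(4).tolist())
    f=d["frame"]; c=f[80:200,190:290] if n=="side" else f[190:310,110:210]
    o[:480,400*i:400*i+400]=cv2.resize(c,(400,480),interpolation=3)
cv2.imwrite("pics/c2.png",o[...,::-1])
E
```

```text
clock: 1.77
tcp_pos: [0.5063, 0.2429, 0.1526]
tool_rot: [0.001, -3.14, 0.0]
wrist_force: [-0.6, 0.4, 0.8]
opening: 0.0745
side [0.5066 0.243  0.1536] [0.1384 0.1395 0.14   0.1404 0.1406 0.1406 0.1412 0.142 ]
1 18 [[0.4973, 0.2732, 0.1412], [0.5049, 0.2782, 0.1556], [0.5156, 0.281, 0.1593]]
-1 48 [[0.4971, 0.188, 0.1394], [0.508, 0.1938, 0.1511], [0.5171, 0.2001, 0.1597]]
top [0.5069 0.243  0.1542] [0.1814 0.1853 0.1858 0.1874 0.1884 0.1895 0.1898 0.1911]
```

View pics/c2.png

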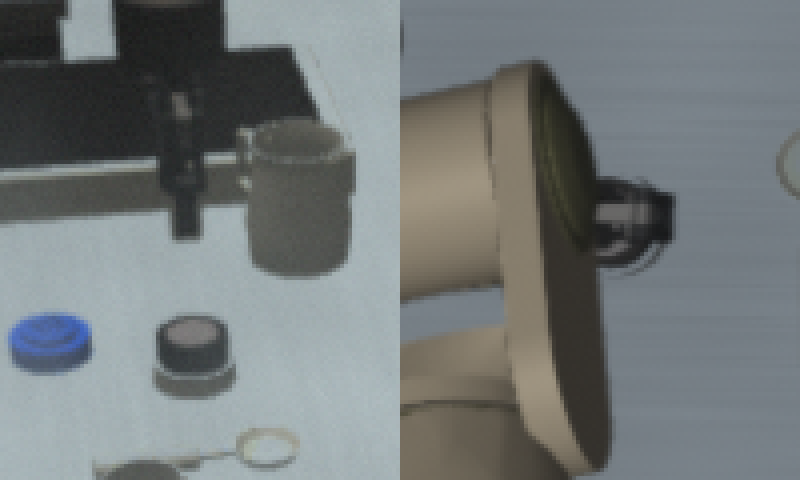

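Side crop: open fingers hang above the sieve top (crop 195,350) and are clear of the pitcher. The tips are about 14.5 mm ahead of the TCP at this opening. Now I'll descend.

```bash
python3 -m pendant '0.74 0 0 10 0; 0.74 0 0 30 0; 0.74 0 0 50 0; 0.74 0 0 65 0; 0.74 0 0 80 0; 0.74 0 0 90 0; 0.74 0 0 95 0; 0.74 0 0 95 0; 0.74 0 0 95 0; 0.74 0 0 95 0'
python3 - <<'E'
from h import *
from plant import bot
d=bot.get_image("side");np.savez("side2.npz",**d);G=grid(d);t=bot.sense()["tcp_pos"];print(t.round(4))
m=(np.hypot(G[...,0]-t[0],G[...,1]-t[1])<.075)&(G[...,2]>.042)&(G[...,2]<.07)
for sgn in(1,-1):
    k=m&((G[...,1]-t[1])*sgn>0)
    if k.sum()>3:print(sgn,k.sum(),np.percentile(G[k],[2,50,98],axis=0).round(4).tolist())
cv2.imwrite("pics/c3.png",cv2.resize(d["frame"][120:220,180:300],None,fx=5,fy=5,interpolation=3)[...,::-1])
E
```

```text
clock: 2.7
tcp_pos: [0.5077, 0.2423, 0.0592]
tool_rot: [0.001, 3.14, 0.001]
wrist_force: [0.2, -0.5, 0.0]
opening: 0.0743
[0.5077 0.2422 0.0592]
1 17 [[0.497, 0.2537, 0.0448], [0.5009, 0.2765, 0.0552], [0.5182, 0.2817, 0.0663]]
-1 53 [[0.4978, 0.1853, 0.0453], [0.5092, 0.195, 0.0588], [0.5189, 0.2003, 0.0698]]
```

View pics/c3.png

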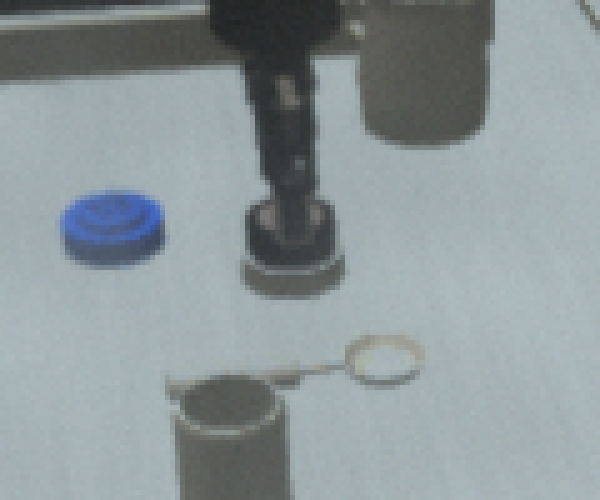

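The finger is centred over the sieve top in x (crop column 295 vs 293). Lower and grip.

```bash
python3 -m pendant '0.74 0 -1 10 0; 0.74 0 -1 20 0; 0.74 0 -1 28 0; 0.74 0 -1 34 0; 0.74 0 -1 37 0; 0.74 0 -1 37 0; 0.74 0 -1 37 0; 0.74 0 -1 37 0; 0.7 0 -1 37 0; 0.66 0 -1 37 0' 30
python3 -m pendant '0.62 0 0 0 0; 0.58 0 0 0 0; 0.54 0 0 0 0; 0.5 0 0 0 0; 0.46 0 0 0 0; 0.42 0 0 0 0; 0.36 0 0 0 0; 0.3 0 0 0 0; 0.3 0 0 0 0; 0.3 0 0 0 0'
```

```text
clock: 3.58
tcp_pos: [0.5074, 0.2412, 0.0216]
tool_rot: [0.001, 3.141, 0.0]
wrist_force: [-0.1, 0.7, 0.3]
opening: 0.0707
clock: 4.42
tcp_pos: [0.5073, 0.2411, 0.0218]
tool_rot: [0.002, 3.141, 0.0]
wrist_force: [-2.0, -0.2, 6.9]
opening: 0.0618
```

```bash
python3 -m pendant '0.1 0 0 0 0; 0.1 0 0 0 0; 0.1 0 0 0 0; 0.1 0 0 -2 0; 0.1 0 0 -5 0; 0.1 0 0 -9 0; 0.1 0 0 -14 0; 0.1 0 0 -19 0; 0.1 0 0 -24 0; 0.1 0 0 -28 0' 40
python3 -m pendant '0.1 0 0 -5 0; 0.1 0 0 -10 0; 0.1 0 0 -16 0; 0.1 0 0 -22 0; 0.1 0 0 -28 0; 0.1 0 0 -33 0; 0.1 0 0 -37 0; 0.1 0 0 -39 0; 0.1 0 0 -40 0; 0.1 0 0 -40 0'
python3 - <<'E'
from h import *
from plant import bot
d=bot.get_image("side");np.savez("side3.npz",**d);t=bot.sense()["tcp_pos"];print(t.round(4))
cv2.imwrite("pics/c4.png",cv2.resize(d["frame"][90:190,180:300],None,fx=5,fy=5,interpolation=3)[...,::-1])
E
```

```text
clock: 5.25
tcp_pos: [0.5074, 0.2411, 0.0501]
tool_rot: [0.001, 3.141, 0.0]
wrist_force: [-0.1, 0.1, -0.7]
opening: 0.0617
clock: 6.08
tcp_pos: [0.5073, 0.2411, 0.0894]
tool_rot: [0.001, 3.142, -0.0]
wrist_force: [0.8, -0.8, -1.5]
opening: 0.0612
[0.5072 0.2411 0.0892]
```

View pics/c4.png

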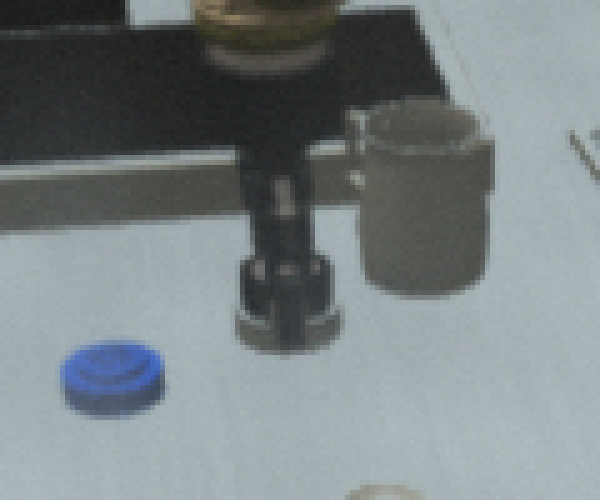

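The pair is held: the rim is in the fingers and the cap sits on it (crop 287,300). Raise and carry to the shaker.

```bash
python3 -m pendant '0.1 0 0 -8 0; 0.1 0 0 -18 0; 0.1 1 -2 -30 0; 0.1 3 -8 -43 0; 0.1 6 -18 -55 0; 0.1 9 -32 -65 0; 0.1 12 -48 -71 0; 0.1 16 -66 -75 0; 0.1 20 -84 -75 0; 0.1 24 -102 -75 0'
python3 -m pendant '0.1 4 -20 0 0; 0.1 8 -40 0 0; 0.1 12 -60 0 0; 0.1 16 -80 0 0; 0.1 20 -100 0 0; 0.1 24 -120 0 0; 0.1 28 -140 0 0; 0.1 32 -156 0 0; 0.1 35 -168 0 0; 0.1 35.5 -174 0 0'
python3 -m pendant '0.1 0 -1.5 0 0; 0.1 0 -2 0 0; 0.1 0 -2 0 0; 0.1 0 -2 0 0; 0.1 0 -2 0 0; 0.1 0 -2 0 0; 0.1 0 -2 0 0; 0.1 0 -2 0 0; 0.1 0 -2 0 0; 0.1 0 -2 0 0'
python3 - <<'E'
from h import *
from plant import bot
d=bot.get_image("side");np.savez("side4.npz",**d);e=bot.get_image("top");np.savez("top4.npz",**e);t=bot.sense()["tcp_pos"];print(t.round(4))
G=grid(d)
near=lambda c,r:np.hypot(G[...,0]-c[0],G[...,1]-c[1])<r
# front walls: fit a circle of known radius to the visible wall points (body below rim)
from scipy.optimize import least_squares
def wall(G,c,r,lo,hi):
    m=(np.hypot(G[...,0]-c[0],G[...,1]-c[1])<r+.012)&(G[...,2]>lo)&(G[...,2]<hi)
    p=G[m][:,:2]; s=least_squares(lambda q:np.hypot(*(p-q).T)-r,c,loss="soft_l1",f_scale=.001)
    return (s.x*1000).round(1),len(p),(np.sqrt(np.mean(s.fun**2))*1000).round(2)
print("shaker",wall(G,(.449,-.037),.028,.02,.09))
z=t[2]-.0215;print("sieve in hand",wall(G,(t[0]+.001,t[1]),.0315,z+.002,z+.016))
G0=grid(dict(np.load("side0.npz")));print("sieve start",wall(G0,(.5085,.241),.0315,.003,.016),"shaker start",wall(G0,(.449,-.037),.028,.02,.09))
cv2.imwrite("pics/c5.png",cv2.resize(d["frame"][130:250,160:310],None,fx=5,fy=5,interpolation=3)[...,::-1])
E
```

```text
clock: 6.97
tcp_pos: [0.4831, 0.1383, 0.1659]
tool_rot: [0.001, 3.14, 0.0]
wrist_force: [-0.1, 0.6, -1.0]
opening: 0.0618
clock: 7.8
tcp_pos: [0.4473, -0.0362, 0.1654]
tool_rot: [0.004, 3.14, -0.001]
wrist_force: [-0.2, 0.3, -1.4]
opening: 0.0612
clock: 8.63
tcp_pos: [0.4475, -0.0368, 0.1643]
tool_rot: [-0.001, -3.142, -0.0]
wrist_force: [-0.1, 0.3, -1.2]
opening: 0.0614
[ 0.4475 -0.0369  0.1643]
shaker (array([449.9, -36.7]), 612, np.float64(1.78))
sieve in hand (array([450.3, -39.3]), 115, np.float64(3.19))
sieve start (array([510.1, 243. ]), 78, np.float64(2.11)) shaker start (array([450. , -36.5]), 621, np.float64(1.85))
```

View pics/c5.png

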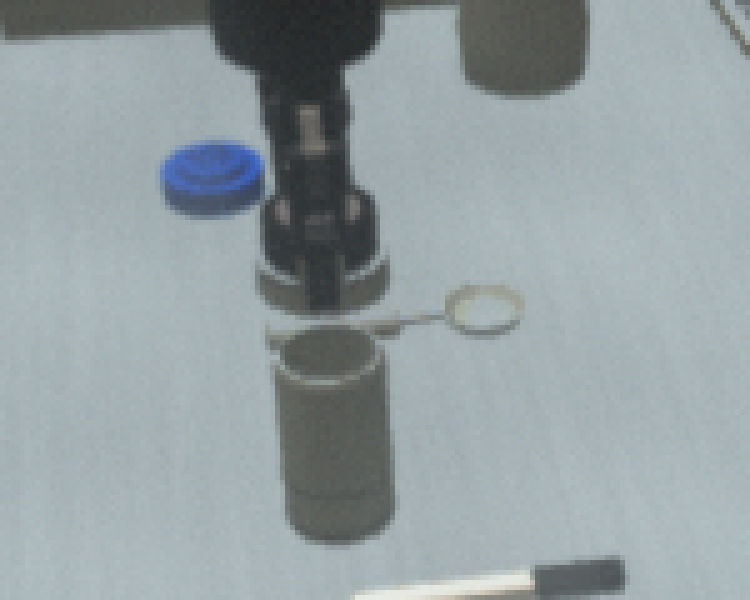

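Side view: the covered sieve top (crop 323,285) hangs just above the shaker mouth (331,355) with the cap on. I'll measure the x offset from silhouette edges with one more calculation.

Run:
```python
from h import *
d=dict(np.load("side4.npz"));g=cv2.cvtColor(d["frame"],cv2.COLOR_RGB2GRAY).astype(float)
R=cv2.Rodrigues(d["rvec"])[0];C=-R.T@np.ravel(d["tvec"])
bg=np.median(g[200:230,165:200]);print("bg",bg)
for name,rows,w in[("sieve",range(185,190),18),("shaker",range(208,232,3),16)]:
    for v in rows:
        uc=int(160+(323 if name=="sieve" else 336)/5)
        r=g[v];th=(bg+np.median(r[uc-6:uc+7]))/2
        L=next(u for u in range(uc,uc-40,-1) if r[u]>th); L=L+(r[L]-th)/(r[L]-r[L+1])
        Q=next(u for u in range(uc,uc+40) if r[u]>th); Q=Q-(r[Q]-th)/(r[Q]-r[Q-1])
        n=cv2.undistortPoints(np.array([[[L,v]],[[Q,v]]],float),d["mtx"],d["D"]).reshape(-1,2)
        q=np.c_[n,[1,1]]@R; p=C+q*((-.0368-C[1])/q[:,1])[:,None]
        print(name,v,round(L,2),round(Q,2),"x mid",(p[:,0].mean()*1000).round(1),"width",((p[1,0]-p[0,0])*1000).round(1),"z",(p[:,2].mean()*1000).round(0))
```

```text
bg 175.0
sieve 185 217.15 229.45 x mid 448.1 width 29.1 z 144.0
sieve 186 218.25 237.18 x mid 458.5 width 45.1 z 140.0
sieve 187 211.42 236.97 x mid 450.0 width 60.8 z 138.0
sieve 188 211.78 236.37 x mid 449.5 width 58.6 z 136.0
sieve 189 212.47 235.71 x mid 449.4 width 55.4 z 133.0
shaker 208 214.67 237.25 x mid 450.2 width 55.5 z 77.0
shaker 211 215.05 237.35 x mid 450.2 width 55.1 z 67.0
shaker 214 215.24 237.4 x mid 449.9 width 55.0 z 58.0
shaker 217 215.6 237.63 x mid 450.1 width 54.9 z 49.0
shaker 220 215.77 238.01 x mid 450.2 width 55.7 z 39.0
shaker 223 215.8 238.18 x mid 449.8 width 56.3 z 30.0
shaker 226 216.38 238.24 x mid 450.0 width 55.3 z 20.0
shaker 229 216.7 238.47 x mid 450.1 width 55.3 z 10.0
```

Sieve sits at x≈449.5 and shaker at 450.1, so shift +0.5 mm in x and descend, watching the force.

```bash
python3 -m pendant '0.1 -0.5 0 3 0; 0.1 -0.5 0 8 0; 0.1 -0.5 0 14 0; 0.1 -0.5 0 20 0; 0.1 -0.5 0 26 0; 0.1 -0.5 0 31 0; 0.1 -0.5 0 35 0; 0.1 -0.5 0 37 0; 0.1 -0.5 0 38 0; 0.1 -0.5 0 38 0'
python3 -m pendant '0.1 0 0 1 0; 0.1 0 0 2 0; 0.1 0 0 3 0; 0.1 0 0 4 0; 0.1 0 0 5 0; 0.1 0 0 6 0; 0.1 0 0 7 0; 0.1 0 0 8 0; 0.1 0 0 8 0; 0.1 0 0 8 0'
```

```text
clock: 9.57
tcp_pos: [0.448, -0.0369, 0.1262]
tool_rot: [-0.002, -3.142, -0.0]
wrist_force: [0.1, -0.5, -1.6]
opening: 0.0614
clock: 10.4
tcp_pos: [0.4479, -0.0368, 0.1182]
tool_rot: [-0.001, -3.141, -0.0]
wrist_force: [0.4, 0.2, -0.8]
opening: 0.0614
```

```bash
python3 -m pendant '0.1 0 0 1 0; 0.1 0 0 2 0; 0.1 0 0 3 0; 0.1 0 0 4 0; 0.1 0 0 5 0; 0.1 0 0 6 0; 0.1 0 0 7 0; 0.1 0 0 7 0; 0.1 0 0 7 0; 0.1 0 0 7 0'
python3 -m pendant '0.1 0 0 0.5 0; 0.1 0 0 1 0; 0.1 0 0 1.5 0; 0.1 0 0 2 0; 0.1 0 0 2.5 0; 0.1 0 0 3 0; 0.1 0 0 3 0; 0.1 0 0 3 0; 0.1 0 0 3 0; 0.1 0 0 3 0'
```

```text
clock: 11.23
tcp_pos: [0.448, -0.0369, 0.1112]
tool_rot: [-0.001, -3.141, 0.0]
wrist_force: [-0.8, 1.1, -2.3]
opening: 0.0616
clock: 12.07
tcp_pos: [0.448, -0.0369, 0.1083]
tool_rot: [0.002, 3.142, -0.0]
wrist_force: [0.8, 1.2, -0.7]
opening: 0.0617
```

```bash
python3 -m pendant '0.1 0 0 0.4 0; 0.1 0 0 0.8 0; 0.1 0 0 1.2 0; 0.1 0 0 1.6 0; 0.1 0 0 2 0; 0.1 0 0 2 0; 0.1 0 0 2 0; 0.1 0 0 2 0; 0.1 0 0 2 0; 0.1 0 0 2 0'
```

```text
clock: 12.9
tcp_pos: [0.4482, -0.0366, 0.107]
tool_rot: [0.002, 3.141, 0.001]
wrist_force: [-3.3, 5.1, 9.4]
opening: 0.0619
```

Contact at TCP z = 0.107, as expected for fully home. Release gently.

```bash
python3 -m pendant '0.42 0 0 0 0; 0.44 0 0 0 0; 0.46 0 0 0 0; 0.48 0 0 0 0; 0.5 0 0 0 0; 0.54 0 0 0 0; 0.6 0 0 0 0; 0.66 0 0 0 0; 0.72 0 0 0 0; 0.76 0 0 0 0'
python3 -m pendant '0.76 0 0 0 0; 0.76 0 0 -1 0; 0.76 0 0 -3 0; 0.76 0 0 -6 0; 0.76 0 0 -10 0; 0.76 0 0 -14 0; 0.76 0 0 -18 0; 0.76 0 0 -20 0; 0.76 0 0 -20 0; 0.76 0 0 -20 0'
python3 - <<'E'
from h import *
from plant import bot
d=bot.get_image("side");np.savez("side5.npz",**d);t=bot.sense()["tcp_pos"];print(t.round(4))
G=grid(d);c=(.4495,-.037)
m=np.hypot(G[...,0]-c[0],G[...,1]-c[1])<.045
f=d["frame"].astype(int)
for lo,hi in((.095,.113),(.115,.13)):
    k=m&(G[...,2]>lo)&(G[...,2]<hi);print(lo,k.sum(),np.percentile(G[k],[2,50,98],axis=0).round(4).tolist())
cv2.imwrite("pics/c6.png",cv2.resize(d["frame"][130:250,160:310],None,fx=5,fy=5,interpolation=3)[...,::-1])
E
```

```text
clock: 13.73
tcp_pos: [0.448, -0.037, 0.1063]
tool_rot: [0.002, 3.141, -0.0]
wrist_force: [-0.4, 0.3, 0.4]
opening: 0.0752
clock: 14.57
tcp_pos: [0.448, -0.0369, 0.1264]
tool_rot: [0.002, 3.141, -0.0]
wrist_force: [0.6, 0.0, 0.6]
opening: 0.0752
[ 0.4479 -0.0368  0.1262]
0.095 154 [[0.4201, -0.0704, 0.0953], [0.4485, -0.0587, 0.1028], [0.4799, -0.0324, 0.1125]]
0.115 139 [[0.4242, -0.0646, 0.1156], [0.4476, -0.0451, 0.1245], [0.4764, -0.0155, 0.1278]]
```

View pics/c6.png

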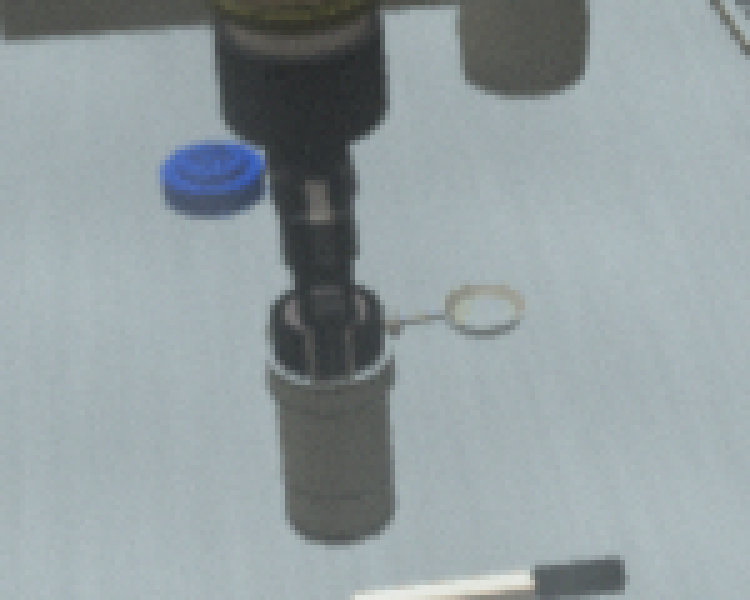

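Picture: the sieve top is home and level on the shaker (rim at 330,375), the cap is still on it (crop 330,320), and the fingers are free. Raise 2.5 mm so the tips clear the deck (103 mm), and grip the cap softly.

```bash
python3 -m pendant '0.7 0 0 -1.5 0; 0.6 0 0 -2.5 0; 0.5 0 0 -2.5 0; 0.42 0 0 -2.5 0; 0.36 0 0 -2.5 0; 0.32 0 0 -2.5 0; 0.28 0 0 -2.5 0; 0.24 0 0 -2.5 0; 0.2 0 0 -2.5 0; 0.16 0 0 -2.5 0' 20
python3 -m pendant '0.1 0 0 0 0; 0.05 0 0 0 0; 0 0 0 0 0; 0 0 0 0 0; 0 0 0 0 0; 0 0 0 0 0; 0 0 0 0 0; 0 0 0 0 0; 0 0 0 0 0; 0 0 0 0 0'
```

```text
clock: 15.45
tcp_pos: [0.4481, -0.0369, 0.129]
tool_rot: [0.001, 3.141, -0.0]
wrist_force: [-0.6, 0.9, 5.6]
opening: 0.0536
clock: 16.28
tcp_pos: [0.4481, -0.0369, 0.129]
tool_rot: [0.001, 3.141, -0.0]
wrist_force: [-0.9, 0.2, 6.2]
opening: 0.0534
```

```bash
python3 -m pendant '0 0 0 -0.5 0; 0 0 0 -1 0; 0 0 0 -2 0; 0 0 0 -3.5 0; 0 0 0 -5.5 0; 0 0 0 -8 0; 0 0 0 -11 0; 0 0 0 -14 0; 0 0 0 -17 0; 0 0 0 -20 0'
python3 -m pendant '0 0 0 -5 0; 0 0 0 -12 0; 0 0 0 -20 0; 0 0 0 -30 0; 0 0 0 -41 0; 0 0 0 -52 0; 0 0 0 -62 0; 0 0 0 -70 0; 0 0 0 -74 0; 0 0 0 -75 0'
python3 -m pendant '0 0 0 0 0; 0 0 0 0 0; 0 0 0 0 0; 0 0 0 0 0; 0 0 0 0 0; 0 0 0 0 0; 0 0 0 0 0; 0 0 0 0 0; 0 0 0 0 0; 0 0 0 0 0'
python3 - <<'E'
from h import *
from plant import bot
d=bot.get_image("side");np.savez("side6.npz",**d);G=grid(d);t=bot.sense()["tcp_pos"]
c=(.4495,-.037);m=np.hypot(G[...,0]-c[0],G[...,1]-c[1])<.034
k=m&(G[...,2]>.085)&(G[...,2]<.14);p=G[k];print("top of sieve",np.percentile(p[:,2],[50,90,98,100]).round(4),"xy",np.percentile(p,[1,99],axis=0)[:,:2].round(4).tolist())
k=m&(p is not None)&(G[...,2]>.15);print("lowest held z",np.sort(G[k][:,2])[:6].round(4),t.round(4))
dk=m&(G[...,2]>.1)&(G[...,2]<.106);A=np.c_[G[dk][:,:2],np.ones(dk.sum())];print("deck slope",np.linalg.lstsq(A,G[dk][:,2],rcond=None)[0].round(3),dk.sum())
cv2.imwrite("pics/c7.png",cv2.resize(d["frame"][110:250,160:310],(600,560),interpolation=3)[...,::-1])
E
```

```text
clock: 17.12
tcp_pos: [0.448, -0.0369, 0.1492]
tool_rot: [0.001, 3.141, -0.0]
wrist_force: [-0.1, -0.8, -1.3]
opening: 0.0535
clock: 17.95
tcp_pos: [0.4482, -0.0369, 0.2246]
tool_rot: [0.001, 3.14, -0.001]
wrist_force: [0.2, 0.2, -1.4]
opening: 0.0537
clock: 18.78
tcp_pos: [0.448, -0.0369, 0.2238]
tool_rot: [-0.001, -3.142, 0.0]
wrist_force: [0.1, 0.1, -0.8]
opening: 0.0539
top of sieve [0.1035 0.1114 0.1128 0.1141] xy [[0.4204, -0.0704], [0.4797, -0.01]]
lowest held z [0.1974 0.1974 0.1975 0.1977 0.1981 0.1985] [ 0.448  -0.0369  0.2238]
deck slope [-0.004 -0.004  0.105] 170
```

View pics/c7.png

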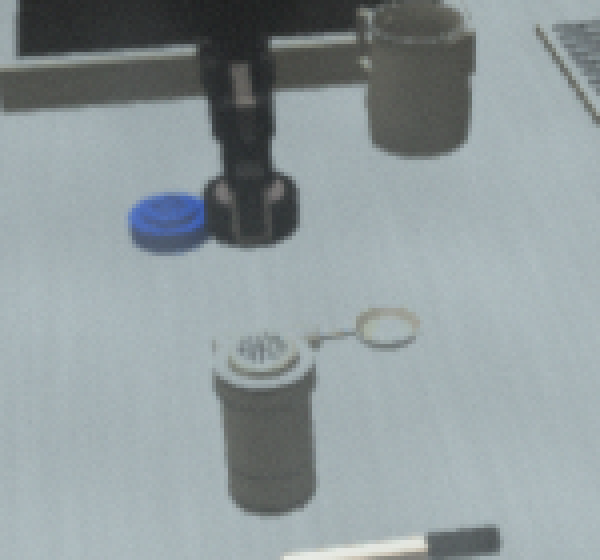

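The cap is in the fingers (crop 250,215). The sieve top is seated level on the shaker (crop 265,355): deck at 103.5 mm, raised sieve at 112 mm, slope about 0.004. The cap's lower edge is at about 198 mm, which is about 112 mm above the sieve top's. Handing in.

```bash
python3 -c "
from plant import bot
bot.job_done();print(bot.sense()['clock'])"
```

```text
the job is handed in; nothing more can be done
the job is handed in; nothing more can be done
```

The sieve top is on the wider shaker and the arm is holding the dust cap above it. I handed the job in after about 19 s of robot time; no verdict is reported.

I gripped the covered sieve top by its skirt, carried it with the cap on, and lowered it onto the wider shaker until it met about 9 N at the expected height. I then let go, gripped the cap alone and lifted it 95 mm.

**Last checks:**
- **Seating:** the deck is at 103.5 mm (103 mm is fully home), with a measured slope of about 0.004. In the last picture the sieve top looks seated and centred on the shaker.
- **Cap:** it is held still at an opening of 53.9 mm. Its lower edge is about 112 mm above the sieve top's, about 94 mm above the deck.
- **Neighbours:** the blue lid, spoon, marker and pitcher looked unmoved in the side crops. The arm did not go near the slim shaker, tamper or cups, and I did not check those again at the end.

**Small disagreements:**
- The two cameras differed by 1–2 mm on positions.
- The gripper read about 62 mm on the 63 mm skirt.
- A wrist force of 6–7 N showed while each grip closed, probably from the pads swinging forward. It was gone on lifting.

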